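# Seat a processor module in the test fixture and hold the cam lever at full lift

## Robot

A 6-joint arm with a two-finger parallel gripper is mounted at the origin on the work surface. World frame = base frame: x ahead of the robot, y to its left, z up, the work surface at z = 0. Lengths are in mm, angles in rad, forces in N, time in s.
With the tool pointing down it reaches from about 350 to 875 mm from the base axis. Payload 4.2 kg.
Tool frame: the origin (TCP) lies at the very end of the fingers, on their centre line; the grasp point (between the pads) lies 19 mm behind it; z points along the fingers, y is the direction in which the jaws open and shut (so a half turn about z gives the same grasp; the last joint's range is limited). The gripper opens to 85 mm and grips with 20 to 120 N. Pads are 22 mm wide; open, the fingers measure 114 mm over their backs; the gripper's body (76 mm by 85 mm) begins 54 mm behind the grasp point. The pads swing forward as they close: fully open they stand 13 mm farther back than shut.
Start: joints at [1.386, 0.385, 0.008, 0, -1.194, -0.259], TCP at [268.325, 564.447, 231.312] pointing down, gripper open.
Joint ranges: [-3.14, 3.14], [-1.21, 2.06], [-1.07, 1.41], [-3.16, 2.05], [-2.99, -0.16], [-3.1, 3.1]. Speed limits (rad/s): [2.79, 2.79, 3.14, 3.14, 3.14, 3.14].

## Interface

Orientations are given as a unit quaternion [x, y, z, w].
In Python, from bench import read_state, get_image, camera_params, job_done gives the robot as it stands.
- The arm moves only by the tool send_rows, never from a script. Its arguments are lists of equal length, an entry for each row: "translation": the shift along the tool's x, y, z in m, a list of three; "yaw": the turn about the tool's z in degrees; "fingers": the closure in counts, from 0 (fully open) to 255 (shut). A call has 1 to 12 rows; each row is the pose to reach, as a shift and turn from the pose measured when the call began, along the tool's axes at that moment; what a row does not reach only later rows make up. A row lasts 1/10 s, in which the tool goes at most 50 mm and 8.59 degrees, less where a joint would pass 70% of its speed; a pose out of reach is approached as far as the arm can. A call with a gripper value outside its range is refused whole. The fingers move at their own pace and stop on an object; the grip force is fixed at half the most. Time passes only in rows, so rows that repeat a pose let the fingers close. It gives the time, the measured TCP pose, the force and the opening at its end, in the units of the state.
- read_state(): the state, without advancing time (a new reading comes with each control period).
- get_image(name): name is "scene" or "top"; returns the picture (480x640x3 uint8, blue, green, red); there is no depth.
- camera_params(name): a dict with "mtx" (3x3 intrinsics, pixels), "rvec" (rotation vector, rad) and "tvec" (3), from world to camera coordinates, as OpenCV has them. Camera axes: x right, y down, z forward; pixel columns grow to the right and rows downward; lengths in mm; the calibration is good to about 2 mm. A picture is of the moment at which its call begins. camera_params takes no time and is no camera call.
- job_done(): hands the job in, once; it reports no verdict.
The state is a dict: "clock": time; "joints": joint angles; "joint_vel": joint speeds; "joint_efforts": joint torques, N m; "position": TCP position; "ee_rot": TCP orientation; "contact_force": force on the tool from outside, world axes, zero at the start; "wrist_torque": the same for the moment, N m; "gripper_width": finger opening in mm.
Only numpy, scipy, OpenCV 4.12 (cv2) and the standard library are available. Lean on these libraries where they do the work, as an engineer would, in place of code of your own. Each camera call takes 0.05 s, during which the arm holds its last target.

## Task

Put the green processor module with the black heatsink into the recess of the white nest on the test fixture, either way round, press it down firmly until it is flush, and let go of it. Then swing the red cam lever with the black knob until it lies over the white mark, where the cam lifts the nest highest, and finish while holding it there, because its spring pulls it back. Leave the other things on the bench where they are.

Things in the scene. Friction and masses are not known exactly. Their poses are not given: they have to be found in the camera images.
- module_center (a point): Centre of the loose processor module (about 0.12 kg), 21 mm above its underside. Green carrier block 60 (x) x 40 (y) x 14 mm high; centred on it a black finned heatsink 44 (x) x 24 (y) x 28 mm high (42 mm overall), to grip across its 24 mm width. Stands upright (z up) on the blue mat at the left, in any of three places there. Pressing it home with about 10 N is right.
- nest_mouth (a point): Centre of the recess's mouth, level with the top of the white nest (95 x 75 mm), 54 mm above the table at rest; z up, x along the recess. Recess 63 (x) x 43 (y) x 14 mm deep, chamfer 3 mm: module_center of a seated module lies 7 mm above this point, its green block flush with the nest. Black rails beyond both x ends are 68 mm high. The nest rises up to 12 mm and does not turn.
- nest (a joint): Lift of the nest in m: 0 at rest, 0.012 at the cam's highest point. Driven only by the lever: it rises smoothly, as 0.006 (1 - cos(1.848 lever)), up to lever angle 1.7 and sinks again beyond.
- lever (a joint): Angle of the red cam lever, rad, about a vertical axis; grows counter-clockwise seen from above. 0 at its rest stop, where it points from the axis along the fixture's -x; highest lift at 1.7 (over the white mark); end stop 2.3. A spring always pulls it back to 0: about 2 N at the knob at 1.7, 0.4 N at rest.
- knob_center (a point): Centre of the black knob at the lever's end: upright cylinder, diameter 20, 45 mm tall (60 to 105 mm above the table), 80 mm from the lever's axis. It spins freely about its own axis, so it may be gripped from above with the gripper keeping its heading. The red arm under it is 16 mm wide and ends 12 mm beyond the knob's centre. This frame turns with the lever.
- cam_axis (a point): A point on the lever's vertical axis, 55 mm above the table, on the fixture; its x and y are the fixture's x and y (the same as the recess's). The nest lies 110 mm from it along the fixture's +y.
- peak_mark (a point): The middle of the white radial line on the grey base, in the green part of the scale arc, 80 mm from the lever's axis and 13 mm above the table: straight below where the knob's centre stands at highest lift.
- transformer: Bystander, not to be disturbed: yellow and black block, 46 x 44 x 40 mm, standing on the blue mat. Origin at its underside.
- capacitor: Bystander, not to be disturbed: dark blue upright can, diameter 35, 48 mm tall, on the blue mat. Origin at its underside.
- meter: Bystander, not to be disturbed: grey-green hand-held meter, 180 x 85 x 50 mm, lying at the far left. Origin at its underside.
- cleaner: Bystander, not to be disturbed: white bottle with blue cap, diameter 56, 150 mm tall, standing at the far side. Origin at its underside.
- screwdriver: Bystander, not to be disturbed: orange-handled screwdriver lying at the far side. Origin at its underside.
- screw_dish: Bystander, not to be disturbed: steel bowl, diameter 90, 35 mm tall, at the right. Origin at its underside.
- power_board: Bystander, not to be disturbed: brown circuit board, 100 x 70 mm, about 22 mm tall, at the right. Origin at its underside.
Things that resemble listed ones, but are neither listed nor needed, are in the scene too. What is shaped like the part that bears module_center but orange is not meant.

How it is judged:
By the outcome, as a careful person would: the job done as asked, in the order asked, and still so for the second after the job is handed in, while the arm keeps its last pose, push and grip.
It also fails if it takes over 54 s, if anything falls off the work surface, if the arm or the gripper's body presses on something with over 40 N, if the wrist force passes 120 N, or if a joint passes its speed limit or range.

## Working session

There is one attempt and no reset: what is moved stays moved. The work goes in short steps, Python scripts to look and compute and a tool call to move; the robot and the scene stay as the last step left them, time stands still between calls to the robot, and variables do not carry over. Pictures are saved under pics/ and viewed, and the job is handed in when it is done.

Besides the shell and the picture viewer there is one more tool, called after ">>>" by a JSON object that holds its "op" and its "data". send_rows: Moves the arm, as the interface text tells. Its arguments: {"type":"object","properties":{"translation":{"type":"array","items":{"type":"array","items":{"type":"number"}}},"yaw":{"type":"array","items":{"type":"number"}},"fingers":{"type":"array","items":{"type":"number"}}},"required":["translation","yaw","fingers"]}

```bash
mkdir -p pics; ls; python3 - <<'E'
from bench import *
import cv2
for n in("scene","top"):
    im=get_image(n); cv2.imwrite(f"pics/{n}0.png",im); print(n,camera_params(n))
print(read_state())
E
```

```text
pics
scene {'mtx': array([[478.76869257,   0.        , 324.64520629],
       [  0.        , 478.76869257, 240.12068896],
       [  0.        ,   0.        ,   1.        ]]), 'rvec': array([ 1.31336437,  2.03978593, -1.06700452]), 'tvec': array([ 223.16222194, -249.44700265, 1600.10075395])}
top {'mtx': array([[537.15177335,   0.        , 321.0672362 ],
       [  0.        , 537.15177335, 231.29083227],
       [  0.        ,   0.        ,   1.        ]]), 'rvec': array([ 2.16570096, -2.10128547,  0.21265464]), 'tvec': array([  -2.94567213,  541.29579243, 1220.63736836])}
{'clock': 0.1, 'joints': array([ 1.38559996e+00,  3.85483604e-01,  6.77721443e-03, -4.24758253e-04,
       -1.19398579e+00, -2.58580443e-01]), 'joint_vel': array([-0.00078518, -0.00034074,  0.00369135,  0.00054298,  0.00131173,
        0.00100471]), 'joint_efforts': array([-1.31815577e-03, -3.93319452e+01,  1.88931245e+01,  4.19801161e+00,
       -2.60523171e-03,  3.07774243e-06]), 'position': array([268.1223939 , 564.00228672, 230.33586409]), 'ee_rot': array([ 9.75465904e-01, -2.20148431e-01, -1.62498565e-04,  9.54532228e-04]), 'contact_force': array([-0.59409952,  0.16254256, -0.61380238]), 'wrist_torque': array([ 0.01385144, -0.01490772,  0.06697796]), 'gripper_width': 85.3460202491572}
```

View pics/scene0.png

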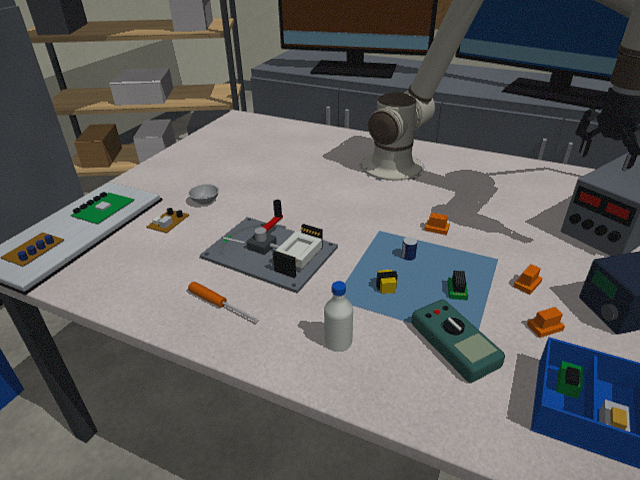

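View pics/top0.png

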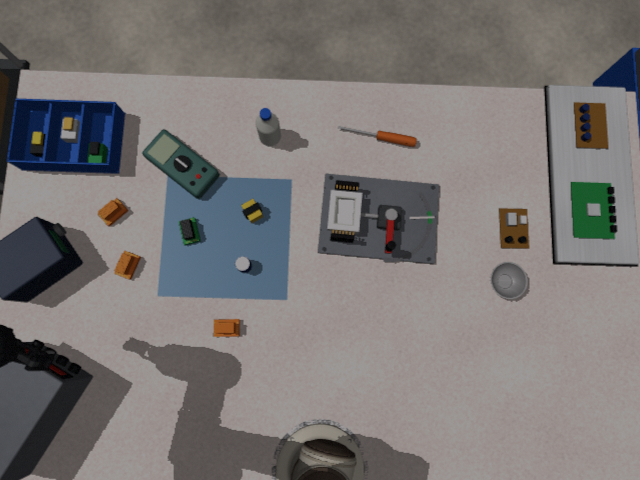

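```bash
cat > h.py <<'E'
import numpy as np, cv2
from bench import *
def ray(n,uv):
    p=camera_params(n);R=cv2.Rodrigues(p['rvec'])[0]
    u=cv2.undistortPoints(np.array([[uv]],float),p['mtx'],None)[0,0]
    return -R.T@p['tvec'].ravel(), R.T@np.array([u[0],u[1],1])
def plane(n,uv,z):
    c,d=ray(n,uv); return c+d*(z-c[2])/d[2]
def proj(n,P):
    p=camera_params(n); return cv2.projectPoints(np.array(P,float).reshape(-1,1,3),p['rvec'],p['tvec'],p['mtx'],None)[0].reshape(-1,2)
def tri(a,b):
    c1,d1=ray('scene',a);c2,d2=ray('top',b)
    A=np.array([[d1@d1,-d1@d2],[d1@d2,-d2@d2]]);s=np.linalg.solve(A,[(c2-c1)@d1,(c2-c1)@d2])
    p,q=c1+s[0]*d1,c2+s[1]*d2
    return (p+q)/2,np.linalg.norm(p-q)
E
python3 - <<'E'
import cv2,numpy as np
t=cv2.imread('pics/top0.png');s=cv2.imread('pics/scene0.png')
def crop(im,x,y,w,h,k): return cv2.resize(im[y:y+h,x:x+w],None,fx=k,fy=k,interpolation=cv2.INTER_CUBIC)
a=crop(t,170,211,40,40,10);b=crop(s,437,262,40,40,10)
cv2.imwrite('pics/mod.png',np.hstack([a,b]))
cv2.imwrite('pics/fixt.png',crop(t,312,168,135,100,5.9))
cv2.imwrite('pics/fixs.png',crop(s,195,190,150,105,5.3))
E
```

```text
(no output)
```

View pics/mod.png

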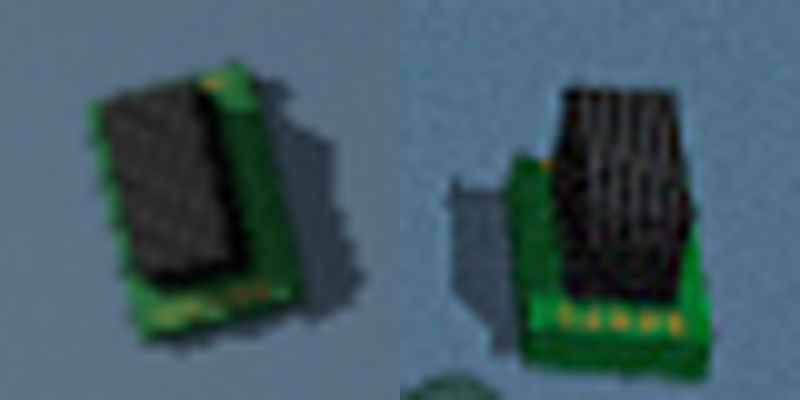

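View pics/fixt.png

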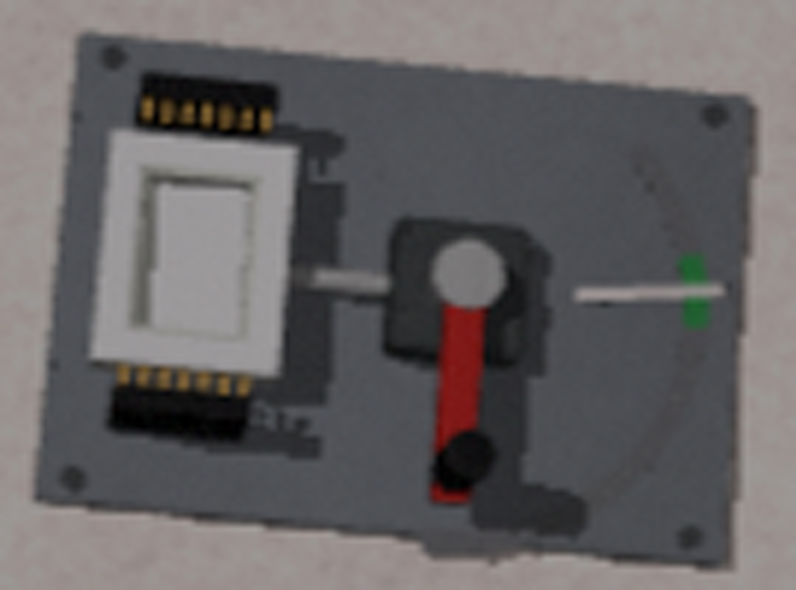

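View pics/fixs.png

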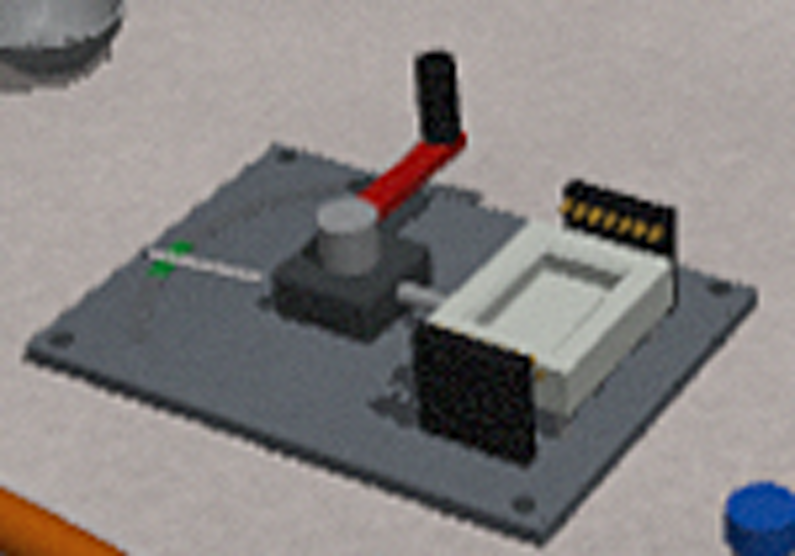

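```bash
python3 - <<'E'
from h import *
for n in('scene','top'): print(n,ray(n,(320,240))[0].round())
t=cv2.imread('pics/top0.png')
k=8
def up(x,y,w,h): return cv2.resize(t[y:y+h,x:x+w],None,fx=k,fy=k,interpolation=cv2.INTER_CUBIC)
def back(P,x,y): return (np.array(P,float)+.5)/k-.5+[x,y]
def quad(mask,x,y,z,name):
    cs,_=cv2.findContours(mask,cv2.RETR_EXTERNAL,cv2.CHAIN_APPROX_NONE); c=max(cs,key=cv2.contourArea)
    pts=np.array([plane('top',q,z)[:2] for q in back(c[:,0],x,y)],np.float32)
    r=cv2.minAreaRect(pts); print(name,z,np.round(r[0],1),np.round(r[1],1),round(r[2],1)); return r
m=up(170,211,40,40);h=cv2.cvtColor(m,cv2.COLOR_BGR2HSV)
g=((h[...,0]>45)&(h[...,0]<80)&(h[...,1]>120)).astype(np.uint8)*255
bl=((m.max(2)<75)&(h[...,1]<90)).astype(np.uint8)*255
cl=cv2.morphologyEx(g|bl,cv2.MORPH_OPEN,np.ones((9,9)))
quad(cl,170,211,14,'all');quad(cl,170,211,7,'all')
quad(bl,170,211,42,'black');
m2=m.copy();m2[cl>0]=m2[cl>0]//2+[0,0,127]
m3=m.copy();m3[bl>0]=m3[bl>0]//2+np.array([0,0,127],np.uint8)
f=up(320,180,50,60);h=cv2.cvtColor(f,cv2.COLOR_BGR2HSV)
w=((f.min(2)>125)).astype(np.uint8)*255
w=cv2.morphologyEx(w,cv2.MORPH_OPEN,np.ones((25,25)))
quad(w,320,180,54,'nest')
f[w>0]=f[w>0]//2+np.array([0,0,127],np.uint8)
cv2.imwrite('pics/masks.png',np.hstack([m2.astype(np.uint8),m3]));cv2.imwrite('pics/nestm.png',f)
E
```

```text
scene [1407.  414.  722.]
top [ 311.   31. 1298.]
all 14 [538.7 332. ] [61.4 40.7] 16.4
all 7 [539.9 333.6] [61.7 40.9] 16.4
black 42 [538.3 331.2] [47.9 25.3] 16.6Traceback (most recent call last):
  File "<stdin>", line 22, in <module>
  File "<stdin>", line 9, in quad
  File "h.py", line 8, in plane
    c,d=ray(n,uv); return c+d*(z-c[2])/d[2]
        ~~~^^^^^^
  File "h.py", line 4, in ray
    p=camera_params(n);R=cv2.Rodrigues(p['rvec'])[0]
ValueError: time passes only in moves, steps and waits
```

```bash
sed -i 's/^def ray/import functools\ncamera_params=functools.lru_cache(None)(camera_params)\ndef ray/' h.py; python3 - <<'E'
from h import *
t=cv2.imread('pics/top0.png')
k=8
def up(x,y,w,h): return cv2.resize(t[y:y+h,x:x+w],None,fx=k,fy=k,interpolation=cv2.INTER_CUBIC)
def back(P,x,y): return (np.array(P,float)+.5)/k-.5+[x,y]
def quad(mask,x,y,z,name):
    cs,_=cv2.findContours(mask,cv2.RETR_EXTERNAL,cv2.CHAIN_APPROX_NONE); c=max(cs,key=cv2.contourArea)
    pts=np.array([plane('top',q,z)[:2] for q in back(c[:,0],x,y)],np.float32)
    r=cv2.minAreaRect(pts); print(name,z,np.round(r[0],1),np.round(r[1],1),round(r[2],1)); return r
m=up(170,211,40,40);h=cv2.cvtColor(m,cv2.COLOR_BGR2HSV)
g=((h[...,0]>45)&(h[...,0]<80)&(h[...,1]>120)).astype(np.uint8)*255
bl=((m.max(2)<75)&(h[...,1]<90)).astype(np.uint8)*255
cl=cv2.morphologyEx(g|bl,cv2.MORPH_OPEN,np.ones((9,9)))
quad(cl,170,211,14,'all');quad(cl,170,211,7,'all')
quad(bl,170,211,42,'black');
m2=m.copy();m2[cl>0]=m2[cl>0]//2+np.array([0,0,127],np.uint8)
m3=m.copy();m3[bl>0]=m3[bl>0]//2+np.array([0,0,127],np.uint8)
f=up(320,180,50,60);h=cv2.cvtColor(f,cv2.COLOR_BGR2HSV)
w=((f.min(2)>125)).astype(np.uint8)*255
w=cv2.morphologyEx(w,cv2.MORPH_OPEN,np.ones((25,25)))
quad(w,320,180,54,'nest')
f[w>0]=f[w>0]//2+np.array([0,0,127],np.uint8)
cv2.imwrite('pics/masks.png',np.hstack([m2.astype(np.uint8),m3]));cv2.imwrite('pics/nestm.png',f)
F=lambda X,Y:((X+.5)/5.9-.5+312,(Y+.5)/5.9-.5+168)
S=lambda X,Y:((X+.5)/5.3-.5+195,(Y+.5)/5.3-.5+190)
T,D=(ray('top',(0,0))[0],0)
print('holes12', [plane('top',F(*p),12).round(1)[:2] for p in((114,56),(714,115),(690,537),(73,478))])
print('tri holes',[ [np.round(x,1) for x in tri(S(*b),F(*a))] for a,b in (((114,56),(524,503)),((714,115),(62,340)),((690,537),(287,155)),((73,478),(719,288)))])
print('knob top tri',tri(S(435,60),F(470,452)),'z105',plane('top',F(470,452),105))
print('boss top',[plane('top',F(468,273),z).round(1) for z in(60,70,80)],tri(S(347,215),F(468,273)))
print('mark ends',plane('top',F(577,295),13),plane('top',F(722,290),13))
E
```

```text
all 14 [538.7 332. ] [61.4 40.7] 16.4
all 7 [539.9 333.6] [61.7 40.9] 16.4
black 42 [538.3 331.2] [47.9 25.3] 16.6
nest 54 [592.8 -40.6] [74.8 94.1] 86.6
holes12 [array([685.5,  -7.7]), array([ 668.4, -260.8]), array([ 489.1, -249.2]), array([505.6,   4.7])]
tri holes [[array([685.5,  -7.4,  11.8]), np.float64(0.7)], [array([ 668.7, -261. ,   10.8]), np.float64(0.1)], [array([ 489.3, -249.6,   11.3]), np.float64(0.5)], [array([506. ,   4.3,  10.8]), np.float64(0.7)]]
knob top tri (array([ 506.63362023, -144.92822034,  102.71860185]), np.float64(0.5215212398470568)) z105 [ 506.37695563 -144.83069713  105.        ]
boss top [array([ 586.3, -150.3,   60. ]), array([ 584.1, -148.9,   70. ]), array([ 581.9, -147.4,   80. ])] (array([ 586.16175269, -150.16780388,   60.702642  ]), np.float64(0.116907284884874))
mark ends [ 588.91829576 -202.67461207   13.        ] [ 593.01389481 -263.20207813   13.        ]
```

View pics/masks.png

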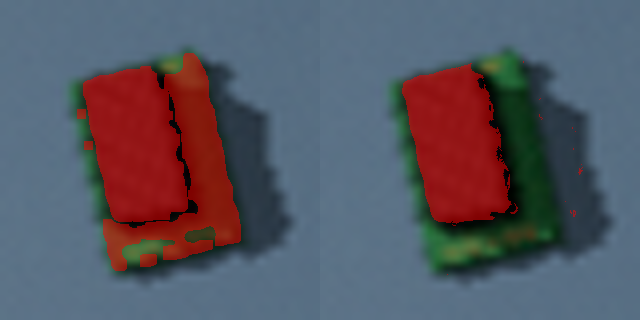

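View pics/nestm.png

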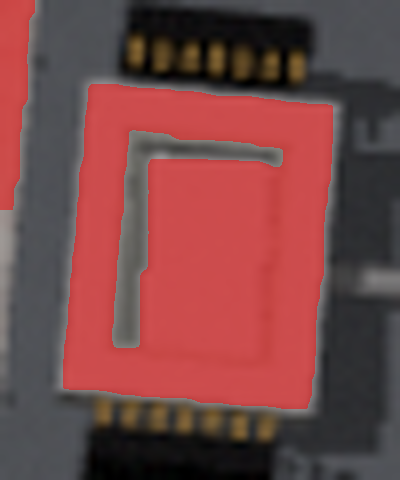

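```bash
python3 - <<'E'
from h import *
M=lambda X,Y:((X+.5)/10-.5+170,(Y+.5)/10-.5+211)
S=lambda X,Y:((X-400+.5)/10-.5+437,(Y+.5)/10-.5+262)
for z in(14,):
  for n,p in dict(TL=(90,100),TR=(238,62),BL=(138,325)).items(): print(n,plane('top',M(*p),z).round(1)[:2])
for n,p in dict(BR=(300,298),BL=(142,342)).items(): print(n,'z0',plane('top',M(*p),0).round(1)[:2])
for n,p in dict(hTL=(103,93),hBL=(145,275),hTR=(190,84),hBR=(232,265)).items(): print(n,'z42',plane('top',M(*p),42).round(1)[:2])
for n,p in dict(L=(522,365),R=(706,380)).items(): print(n,'scene z0',plane('scene',S(*p),0).round(1)[:2])
for n,p in dict(L=(527,323),R=(710,338)).items(): print(n,'scene z14',plane('scene',S(*p),14).round(1)[:2])
for a in((62,-),) if 0 else (): pass
# model projection check
def model(cx,cy,th):
    c,s=np.cos(th),np.sin(th);R=np.array([[c,-s],[s,c]])
    def rect(w,h,z): return np.array([list(R@np.array(q)+[cx,cy])+[z] for q in((w,h),(w,-h),(-w,-h),(-w,h))])
    return [rect(30,20,0),rect(30,20,14),rect(22,12,42)]
def draw(n,x0,y0,out,cx,cy,th):
    im=cv2.imread(f'pics/{n}0.png')[y0:y0+40,x0:x0+40];im=cv2.resize(im,None,fx=10,fy=10,interpolation=cv2.INTER_CUBIC)
    for r,col in zip(model(cx,cy,th),((255,0,0),(0,255,255),(0,0,255))):
        q=(proj(n,r)-[x0,y0]+.5)*10-.5
        cv2.polylines(im,[q.round().astype(np.int32)],True,col,1)
    return im
a=(539.5,332.5,np.radians(16.2))
cv2.imwrite('pics/chk.png',np.hstack([draw('top',170,211,0,*a),draw('scene',437,262,0,*a)]))
E
```

```text
File "<stdin>", line 10
    for a in((62,-),) if 0 else (): pass
                  ^
SyntaxError: invalid syntax
```

```bash
python3 - <<'E'
from h import *
M=lambda X,Y:((X+.5)/10-.5+170,(Y+.5)/10-.5+211)
S=lambda X,Y:((X-400+.5)/10-.5+437,(Y+.5)/10-.5+262)
for n,p in dict(TL=(90,100),TR=(238,62),BL=(138,325)).items(): print(n,plane('top',M(*p),14).round(1)[:2])
for n,p in dict(BR=(300,298),BL=(142,342)).items(): print(n,'z0',plane('top',M(*p),0).round(1)[:2])
for n,p in dict(hTL=(103,93),hBL=(145,275),hTR=(190,84),hBR=(232,265)).items(): print(n,'z42',plane('top',M(*p),42).round(1)[:2])
for n,p in dict(L=(522,365),R=(706,380)).items(): print(n,'scene z0',plane('scene',S(*p),0).round(1)[:2])
for n,p in dict(L=(527,323),R=(710,338)).items(): print(n,'scene z14',plane('scene',S(*p),14).round(1)[:2])
th=np.radians(16);c,s=np.cos(th),np.sin(th)
print('expected rel corners',[(round(c*a-s*b,1),round(s*a+c*b,1)) for a,b in((30,20),(30,-20),(-30,-20),(-30,20),(22,12),(22,-12),(-22,-12),(-22,12))])
# nest recess corners in fixt crop at z54
F=lambda X,Y:((X+.5)/5.9-.5+312,(Y+.5)/5.9-.5+168)
q=[plane('top',F(*p),54)[:2] for p in((142,167),(262,177),(250,338),(131,328))]
print(np.round(q,1),np.mean(q,0))
q=[plane('top',F(*p),54)[:2] for p in((108,130),(299,147),(281,376),(90,358))]
print(np.round(q,1),np.mean(q,0))
E
```

```text
TL [563.1 359.5]
TR [573.6 324.4]
BL [508.2 343.7]
BR z0 [518.3 308.3]
BL z0 [506.2 345.9]
hTL z42 [559.4 349.4]
hBL z42 [515.9 336.2]
hTR z42 [562.2 329. ]
hBR z42 [519.  315.9]
L scene z0 [573.9 323.2]
R scene z0 [562.2 361.3]
L scene z14 [576.  322.8]
R scene z14 [564.6 360.4]
expected rel corners [(np.float64(23.3), np.float64(27.5)), (np.float64(34.4), np.float64(-11.0)), (np.float64(-23.3), np.float64(-27.5)), (np.float64(-34.4), np.float64(11.0)), (np.float64(17.8), np.float64(17.6)), (np.float64(24.5), np.float64(-5.5)), (np.float64(-17.8), np.float64(-17.6)), (np.float64(-24.5), np.float64(5.5))]
[[627.2 -18.9]
 [624.7 -67.5]
 [558.2 -63.8]
 [560.7 -16. ]] [592.69697225 -41.56024537]
[[ 6.422e+02 -4.700e+00]
 [ 6.377e+02 -8.230e+01]
 [ 5.431e+02 -7.650e+01]
 [ 5.480e+02  1.000e-01]] [592.7308476  -40.86933835]
```

Candidates for the green/black module: on the mat at top (190,231) / scene (457,284), and one in the blue bin at top (96,150) / scene (571,377). Three orange look-alikes lie around the mat. The one on the mat fits: it is green with a black heatsink and stands upright on the blue mat, and the crop confirms this. I put it at about (540, 333.6) with yaw 16.5°. The nest is at about (593, -41) with yaw -3.9°, and the axis at (586, -150).

```bash
cat > go.py <<'E'
import sys
from h import *
from scipy.spatial.transform import Rotation as Ro
def go(x,y,z,th):
    s=read_state();R=Ro.from_quat(s['ee_rot']).as_matrix()
    d=R.T@(np.array([x,y,z])-s['position'])
    cur=np.degrees(np.arctan2(R[1,0],R[0,0])); yaw=-((th-cur+180)%360-180)
    print('shift m',(d/1000).round(4),'yaw',round(yaw,2),'| pos',s['position'].round(1),'th',cur.round(2),'tilt',R[:,2].round(4),'F',s['contact_force'].round(1),'w',round(s['gripper_width'],1),'t',round(s['clock'],2),'j6',s['joints'][5].round(2))
if __name__=='__main__': go(*map(float,sys.argv[1:5]))
E
python3 go.py 540 333.6 230 16.5; python3 go.py 540 333.6 90 16.5
```

```text
shift m [0.3445 0.0913 0.0005] yaw -41.94 | pos [268.1 564.  230.3] th -25.44 tilt [-7.0e-04 -1.8e-03 -1.0e+00] F [-0.6  0.2 -0.6] w 85.3 t 0.1 j6 -0.26
shift m [0.3445 0.091  0.1405] yaw -41.94 | pos [268.1 564.  230.3] th -25.44 tilt [-7.0e-04 -1.8e-03 -1.0e+00] F [-0.6  0.2 -0.6] w 85.3 t 0.1 j6 -0.26
```

>>> {"op": "send_rows", "data": {"translation": [[0.045,0.012,0],[0.09,0.024,0],[0.135,0.036,0],[0.18,0.048,0],[0.225,0.06,0],[0.27,0.072,0],[0.31,0.082,0.01],[0.344,0.091,0.04],[0.344,0.091,0.08],[0.344,0.091,0.11],[0.344,0.091,0.12],[0.344,0.091,0.12]], "yaw": [-5,-10,-15,-20,-25,-30,-35,-40,-42,-42,-42,-42], "fingers": [0,0,0,0,0,0,0,0,0,0,0,0]}}

```text
clock: 1.3
position: [538.9, 333.2, 108.8]
ee_rot: [0.99, 0.144, -0.002, 0.002]
contact_force: [0.0, 0.1, 0.8]
gripper_width: 85.4
```

```bash
python3 go.py 540 333.6 18 16.5; python3 - <<'E'
from h import *
cv2.imwrite('pics/t1.png',cv2.resize(get_image('top')[190:270,140:240],None,fx=6,fy=6,interpolation=cv2.INTER_CUBIC))
cv2.imwrite('pics/s1.png',cv2.resize(get_image('scene')[200:320,390:520],None,fx=5,fy=5,interpolation=cv2.INTER_CUBIC))
E
```

```text
shift m [ 0.0015 -0.0004  0.0908] yaw 0.07 | pos [538.9 333.2 108.8] th 16.57 tilt [-0.0034 -0.0047 -1.    ] F [0.  0.1 0.8] w 85.4 t 1.3 j6 1.05
```

View pics/s1.png

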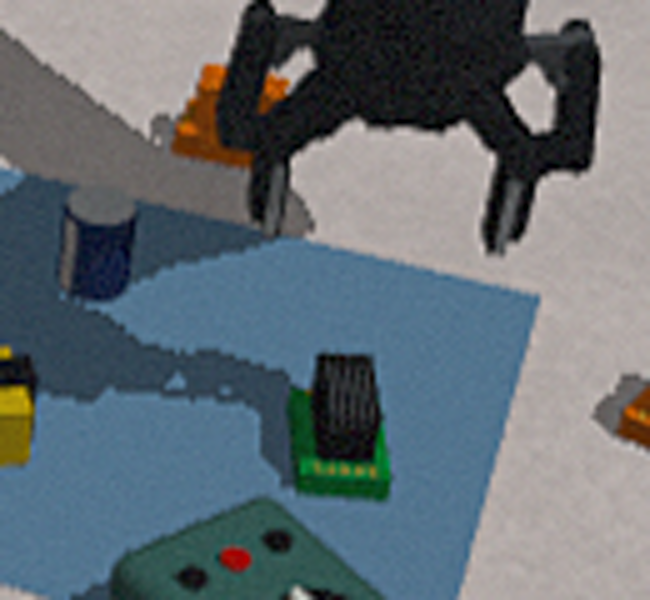

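The picture shows the open fingers straddling the line of the module at crop pixel (340,430), with nothing else in the way. I'm descending and gripping.

>>> {"op": "send_rows", "data": {"translation": [[0.001,0,0.03],[0.0015,0,0.06],[0.0015,0,0.08],[0.0015,0,0.09],[0.0015,0,0.09],[0.0015,0,0.09],[0.0015,0,0.09],[0.0015,0,0.09],[0.0015,0,0.09],[0.0015,0,0.09],[0.0015,0,0.09],[0.0015,0,0.09]], "yaw": [0,0,0,0,0,0,0,0,0,0,0,0], "fingers": [0,0,0,0,0,255,255,255,255,255,255,255]}}

```text
clock: 2.6
position: [542.5, 335.6, 23.0]
ee_rot: [0.989, 0.145, 0.001, -0.0]
contact_force: [-0.2, -0.3, 5.8]
gripper_width: 22.9
```

```bash
python3 go.py 540 333.6 18 16.5; python3 go.py 593 -41 130 -3.9
```

```text
shift m [-0.0029  0.0012  0.005 ] yaw 0.14 | pos [542.5 335.6  23. ] th 16.64 tilt [ 2.9e-03  5.0e-04 -1.0e+00] F [-0.2 -0.3  5.8] w 22.9 t 2.6 j6 1.05
shift m [-0.0591  0.3754 -0.107 ] yaw 20.54 | pos [542.5 335.6  23. ] th 16.64 tilt [ 2.9e-03  5.0e-04 -1.0e+00] F [-0.2 -0.3  5.8] w 22.9 t 2.6 j6 1.05
```

```bash
python3 - <<'E'
from h import *
cv2.imwrite('pics/s2.png',cv2.resize(get_image('scene')[220:320,410:500],None,fx=6,fy=6,interpolation=cv2.INTER_CUBIC))
s=read_state();print(s['position'],s['contact_force'],s['gripper_width'],s['joint_vel'].round(3))
E
```

```text
[542.43638807 335.66662124  23.03893642] [-1.30735559  0.2264065   5.70308312] 22.91576536239768 [ 0.002 -0.001  0.     0.001 -0.001  0.001]
```

View pics/s2.png

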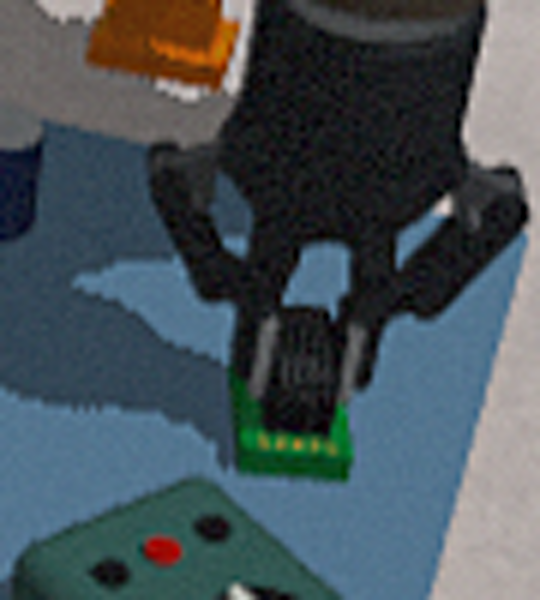

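The heatsink is gripped at a width of 22.9 mm, with the finger tips resting on the green block. Next I lift and carry it.

>>> {"op": "send_rows", "data": {"translation": [[0,0,-0.03],[0,0,-0.06],[0,0,-0.09],[-0.005,0.035,-0.11],[-0.012,0.075,-0.11],[-0.02,0.12,-0.11],[-0.026,0.165,-0.11],[-0.033,0.21,-0.11],[-0.04,0.255,-0.11],[-0.047,0.3,-0.11],[-0.054,0.34,-0.11],[-0.058,0.372,-0.11]], "yaw": [0,0,0,2,5,8,11,13,16,18,20,20.5], "fingers": [255,255,255,255,255,255,255,255,255,255,255,255]}}

```text
clock: 3.85
position: [592.1, -39.8, 132.1]
ee_rot: [0.999, -0.035, 0.0, -0.0]
contact_force: [0.1, 0.2, -0.5]
gripper_width: 22.6
```

>>> {"op": "send_rows", "data": {"translation": [[0,0,0],[0,0,0]], "yaw": [0,0], "fingers": [255,255]}}

```text
clock: 4.05
position: [591.4, -40.8, 131.1]
ee_rot: [0.999, -0.036, -0.001, -0.0]
contact_force: [0.8, 0.1, -0.6]
gripper_width: 22.4
```

```bash
python3 go.py 593 -41 90 -3.9; python3 - <<'E'
from h import *
im=get_image('scene');cv2.imwrite('pics/s3f.png',im)
cv2.imwrite('pics/s3.png',cv2.resize(im[160:300,210:370],None,fx=5,fy=4,interpolation=cv2.INTER_CUBIC)[:600])
im=get_image('top');cv2.imwrite('pics/t3f.png',im)
cv2.imwrite('pics/t3.png',cv2.resize(im[160:270,290:420],None,fx=5.4,fy=5.4,interpolation=cv2.INTER_CUBIC)[:600])
E
```

```text
shift m [0.0017 0.0001 0.0411] yaw -0.24 | pos [591.4 -40.8 131.1] th -4.14 tilt [-1.3e-03  6.0e-04 -1.0e+00] F [ 0.8  0.1 -0.6] w 22.4 t 4.05 j6 1.3
```

View pics/s3.png

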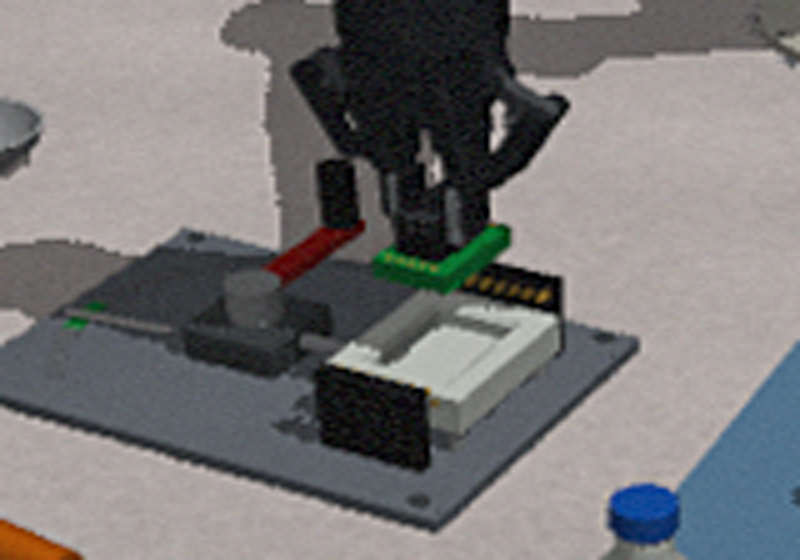

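View pics/t3.png

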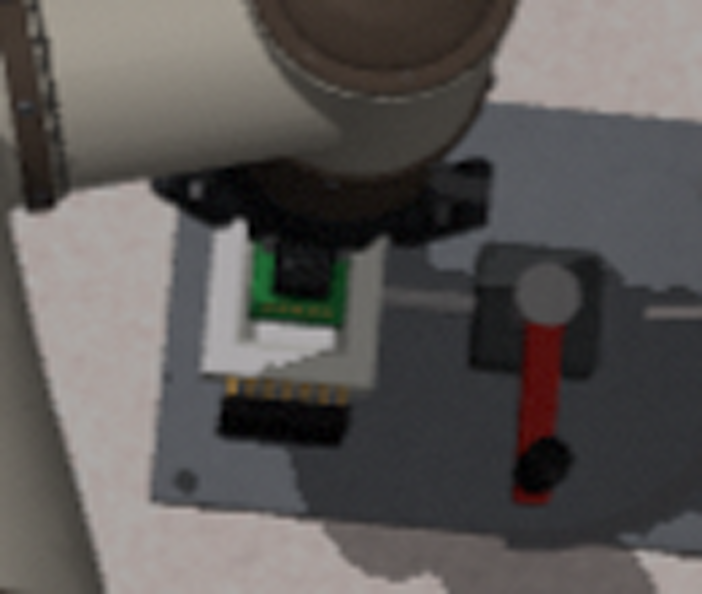

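```bash
python3 - <<'E'
import cv2,numpy as np
s=cv2.imread('pics/s3f.png')[210:240,280:320];t=cv2.imread('pics/t3f.png')[200:230,330:370]
r=lambda a:cv2.resize(a,None,fx=10,fy=10,interpolation=cv2.INTER_CUBIC)
cv2.imwrite('pics/z3.png',np.hstack([r(s),r(t)]))
E
```

```text
(no output)
```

View pics/z3.png

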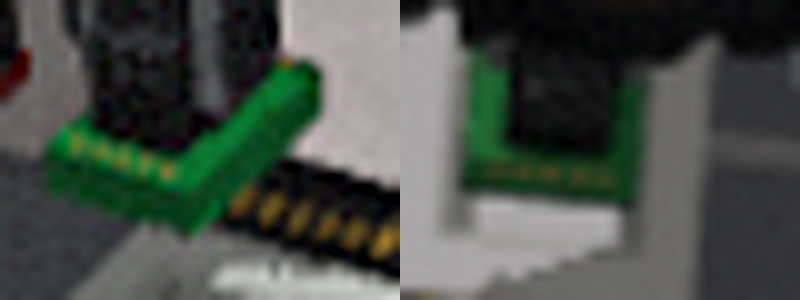

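```bash
python3 - <<'E'
from h import *
S=lambda X,Y:((X+.5)/10-.5+280,(Y+.5)/10-.5+210)
T=lambda X,Y:((X-400+.5)/10-.5+330,(Y+.5)/10-.5+200)
print(tri(S(322,72),T(464,181)),tri(S(322,108),T(462,190)))
th=np.radians(-4.1);R=np.array([[np.cos(th),-np.sin(th)],[np.sin(th),np.cos(th)]])
for zb in(108,110):
  for n,p,z,c in((('scene'),S(322,72),zb+14,(-30,20)),('scene',S(190,193),zb+14,(30,20)),('scene',S(190,235),zb,(30,20)),('scene',S(47,188),zb,(30,-20)),('top',T(464,181),zb+14,(-30,20)),('top',T(635,200),zb,(-30,-20)),('top',T(462,190),zb,(-30,20))):
    print(zb,n,c,(plane(n,p,z)[:2]-R@np.array(c)).round(1))
E
```

```text
(array([560.59653444, -18.26116418, 118.76004536]), np.float64(0.3072451145801116)) (array([560.67914865, -18.39384219, 108.70477119]), np.float64(0.5580987386390103))
108 scene (-30, 20) [593.7 -38.2]
108 scene (30, 20) [591.3 -38.8]
108 scene (30, 20) [588.3 -41.1]
108 scene (30, -20) [587.4 -40.3]
108 top (-30, 20) [588.3 -40.1]
108 top (-30, -20) [591.  -39.6]
108 top (-30, 20) [589.2 -40.3]
110 scene (-30, 20) [596.5 -36.7]
110 scene (30, 20) [594.  -37.4]
110 scene (30, 20) [590.8 -39.7]
110 scene (30, -20) [590.  -38.7]
110 top (-30, 20) [587.9 -40. ]
110 top (-30, -20) [590.6 -39.5]
110 top (-30, 20) [588.8 -40.2]
```

```bash
python3 go.py 595.5 -41 82 -3.9
```

```text
shift m [0.0039 0.0015 0.0496] yaw -0.08 | pos [591.8 -39.2 131.6] th -3.98 tilt [-2.e-04  6.e-04 -1.e+00] F [ 1.   0.4 -1.4] w 22.8 t 4.15 j6 1.3
```

>>> {"op": "send_rows", "data": {"translation": [[0.004,0.0015,0.015],[0.004,0.0015,0.03],[0.004,0.0015,0.042],[0.004,0.0015,0.049],[0.004,0.0015,0.049],[0.004,0.0015,0.049],[0.004,0.0015,0.049],[0.004,0.0015,0.049]], "yaw": [0,0,0,0,0,0,0,0], "fingers": [255,255,255,255,255,255,255,255]}}

```text
clock: 4.95
position: [596.1, -40.9, 83.3]
ee_rot: [0.999, -0.035, 0.001, -0.0]
contact_force: [0.9, -0.8, -0.1]
gripper_width: 22.4
```

```bash
python3 go.py 595.5 -41 62 -3.9; python3 - <<'E'
from h import *
s=get_image('scene');cv2.imwrite('pics/s4f.png',s)
t=get_image('top');cv2.imwrite('pics/t4f.png',t)
r=lambda a:cv2.resize(a,None,fx=8,fy=8,interpolation=cv2.INTER_CUBIC)
cv2.imwrite('pics/z4.png',np.hstack([r(s[215:275,270:330]),r(t[190:250,325:365])]))
E
```

```text
shift m [-0.0006  0.0001  0.0213] yaw -0.08 | pos [596.1 -40.9  83.3] th -3.98 tilt [ 1.2e-03  8.0e-04 -1.0e+00] F [ 0.9 -0.8 -0.1] w 22.4 t 4.95 j6 1.3
```

View pics/z4.png

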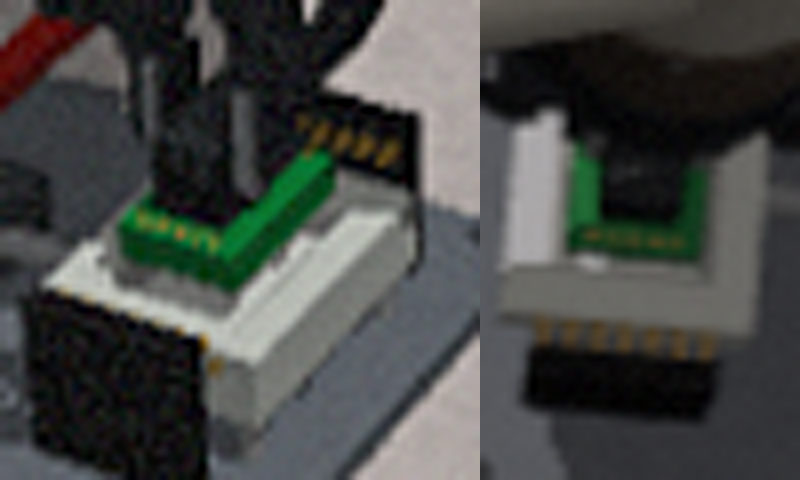

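The pictures show the module just above the recess. The gaps are even at left and right, crop x 570..700 inside about 562..708, and there's a small gap at the -x end. I'm inserting slowly.

>>> {"op": "send_rows", "data": {"translation": [[0,0,0.004],[0,0,0.008],[0,0,0.011],[0,0,0.013],[0,0,0.015],[0,0,0.017],[0,0,0.017],[0,0,0.017]], "yaw": [0,0,0,0,0,0,0,0], "fingers": [255,255,255,255,255,255,255,255]}}

```text
clock: 5.85
position: [596.0, -41.0, 66.1]
ee_rot: [0.999, -0.035, 0.0, -0.0]
contact_force: [-0.3, 0.7, -0.4]
gripper_width: 22.5
```

No contact so far, at about 4 mm above flush. I'll go on and press.

>>> {"op": "send_rows", "data": {"translation": [[0,0,0.001],[0,0,0.002],[0,0,0.003],[0,0,0.004],[0,0,0.005],[0,0,0.006],[0,0,0.006],[0,0,0.006]], "yaw": [0,0,0,0,0,0,0,0], "fingers": [255,255,255,255,255,255,255,255]}}

```text
clock: 6.65
position: [596.0, -41.0, 63.0]
ee_rot: [0.999, -0.034, 0.001, -0.0]
contact_force: [-6.8, 1.7, 13.8]
gripper_width: 22.7
```

```bash
python3 - <<'E'
from h import *
s=get_image('scene');cv2.imwrite('pics/s5f.png',s)
t=get_image('top');cv2.imwrite('pics/t5f.png',t)
r=lambda a:cv2.resize(a,None,fx=8,fy=8,interpolation=cv2.INTER_CUBIC)
cv2.imwrite('pics/z5.png',np.hstack([r(s[215:275,270:330]),r(t[190:250,325:365])]))
s=read_state();print(s['position'],s['contact_force'],s['wrist_torque'])
E
```

```text
[595.97936022 -40.99113572  62.94530674] [-5.02986341  0.91806546 13.37645603] [ 0.47542738  1.68548275 -0.04777975]
```

View pics/z5.png

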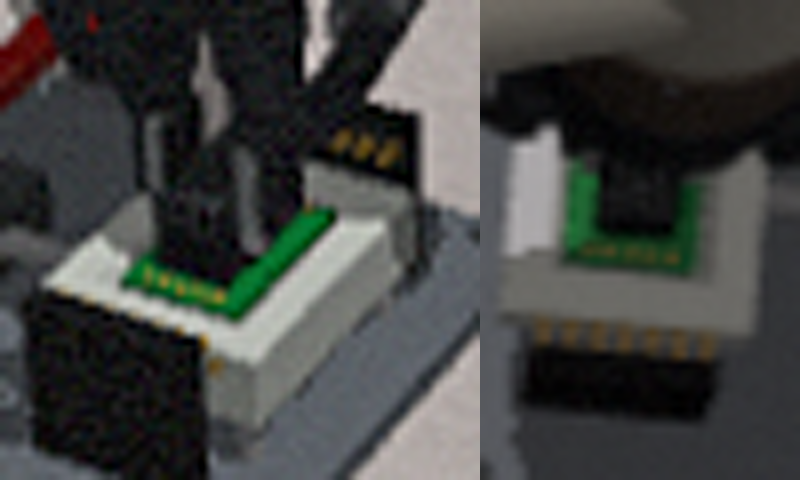

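>>> {"op": "send_rows", "data": {"translation": [[-0.001,0,0.001],[-0.002,0,0.003],[-0.002,0,0.003],[-0.002,0,0.003]], "yaw": [0,0,0,0], "fingers": [255,255,255,255]}}

```text
clock: 7.15
position: [595.5, -40.7, 63.0]
ee_rot: [0.999, -0.034, 0.003, 0.0]
contact_force: [-3.8, 1.1, 13.3]
gripper_width: 22.4
```

>>> {"op": "send_rows", "data": {"translation": [[0,0,0],[0,0,0],[0,0,0],[0,0,0],[0,0,0],[0,0,0],[0,0,-0.01],[0,0,-0.03],[0,0,-0.06],[0,0,-0.08],[0,0,-0.08]], "yaw": [0,0,0,0,0,0,0,0,0,0,0], "fingers": [0,0,0,0,0,0,0,0,0,0,0]}}

```text
clock: 8.25
position: [597.4, -40.6, 147.3]
ee_rot: [0.999, -0.033, 0.007, -0.0]
contact_force: [-0.0, -0.2, -1.0]
gripper_width: 85.7
```

```bash
python3 go.py 506.5 -145 143 -3.9;  python3 - <<'E'
from h import *
s=get_image('scene');cv2.imwrite('pics/s6f.png',s)
r=lambda a:cv2.resize(a,None,fx=8,fy=8,interpolation=cv2.INTER_CUBIC)
cv2.imwrite('pics/z6.png',r(s[205:275,260:340]))
E
```

```text
shift m [-0.0838  0.1103  0.003 ] yaw 0.08 | pos [597.4 -40.6 147.3] th -3.82 tilt [ 1.360e-02  4.000e-04 -9.999e-01] F [-0.  -0.2 -1. ] w 85.7 t 8.25 j6 1.3
```

View pics/z6.png

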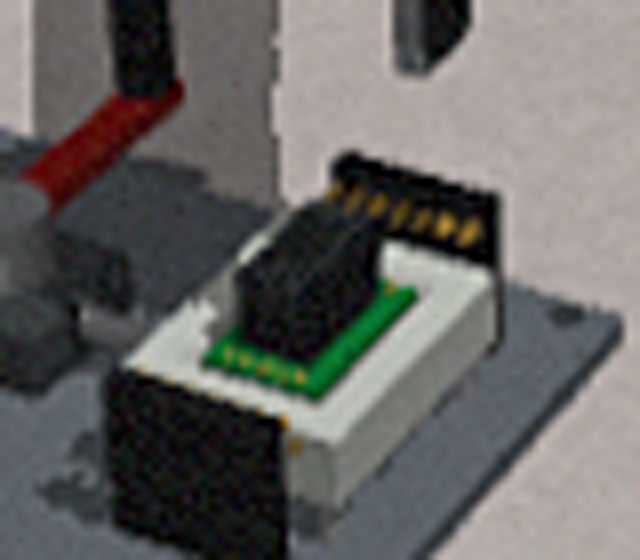

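The module sits in the recess and looks flush, with the green top level with the white rim around crop (310,370). I'll confirm by pressing on the heatsink top with the fingers shut, expecting contact at z≈82.

>>> {"op": "send_rows", "data": {"translation": [[-0.004,0,0],[-0.004,0,0.01],[-0.004,0,0.02],[-0.004,0,0.03],[-0.004,0,0.04],[-0.004,0,0.048],[-0.004,0,0.055],[-0.004,0,0.06],[-0.004,0,0.06],[-0.004,0,0.06]], "yaw": [0,0,0,0,0,0,0,0,0,0], "fingers": [255,255,255,255,255,255,255,255,255,255]}}

```text
clock: 9.3
position: [592.9, -40.3, 85.3]
ee_rot: [0.999, -0.034, 0.005, -0.0]
contact_force: [0.4, -0.1, 0.7]
gripper_width: -0.3
```

>>> {"op": "send_rows", "data": {"translation": [[0,0,0.002],[0,0,0.004],[0,0,0.006],[0,0,0.007],[0,0,0.007],[0,0,0.007]], "yaw": [0,0,0,0,0,0], "fingers": [255,255,255,255,255,255]}}

```text
clock: 9.9
position: [593.4, -40.2, 82.0]
ee_rot: [0.999, -0.033, 0.006, -0.0]
contact_force: [-6.1, 1.3, 15.8]
gripper_width: -0.1
```

Contact is at z=82.0 with 15.8 N, exactly the flush height. Now the knob.

>>> {"op": "send_rows", "data": {"translation": [[0,0,-0.02],[0,0,-0.05],[-0.005,0.005,-0.07],[-0.02,0.03,-0.07],[-0.04,0.06,-0.07],[-0.06,0.09,-0.07],[-0.08,0.11,-0.07],[-0.08,0.11,-0.07],[-0.08,0.11,-0.07],[-0.08,0.11,-0.07]], "yaw": [0,0,0,0,0,0,0,0,0,0], "fingers": [255,255,0,0,0,0,0,0,0,0]}}

```text
clock: 10.9
position: [506.3, -144.4, 151.2]
ee_rot: [0.999, -0.033, 0.007, -0.0]
contact_force: [-0.2, 0.3, -0.5]
gripper_width: 85.4
```

```bash
python3 go.py 506.5 -145 68 -3.9;  python3 - <<'E'
from h import *
s=get_image('scene');t=get_image('top')
r=lambda a:cv2.resize(a,None,fx=5,fy=5,interpolation=cv2.INTER_CUBIC)
cv2.imwrite('pics/z7.png',np.hstack([r(s[175:285,235:315]),r(t[170:280,365:445])]))
E
```

```text
shift m [-0.0008  0.0007  0.0832] yaw 0.16 | pos [ 506.3 -144.4  151.2] th -3.74 tilt [ 1.330e-02 -1.000e-04 -9.999e-01] F [-0.2  0.3 -0.5] w 85.4 t 10.9 j6 1.47
```

View pics/z7.png

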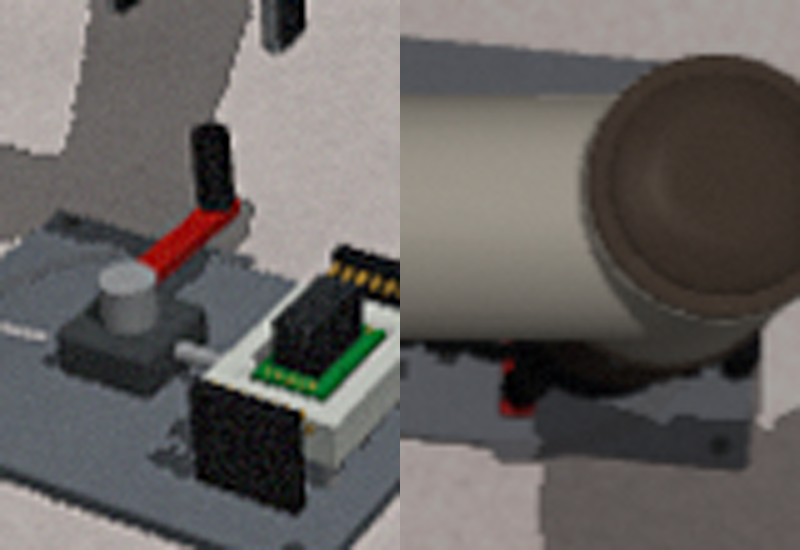

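>>> {"op": "send_rows", "data": {"translation": [[0,0.0005,0.02],[0,0.0005,0.045],[0,0.0005,0.065],[0,0.0005,0.078],[0,0.0005,0.082],[0,0.0005,0.082],[0,0.0005,0.082],[0,0.0005,0.082],[0,0.0005,0.082],[0,0.0005,0.082],[0,0.0005,0.082],[0,0.0005,0.082]], "yaw": [0,0,0,0,0,0,0,0,0,0,0,0], "fingers": [0,0,0,0,0,0,255,255,255,255,255,255]}}

```text
clock: 12.2
position: [507.4, -145.4, 69.7]
ee_rot: [0.999, -0.032, 0.007, 0.0]
contact_force: [-0.5, -5.1, 3.1]
gripper_width: 18.4
```

```bash
python3 - <<'E'
from h import *
s=get_image('scene')
r=lambda a:cv2.resize(a,None,fx=6,fy=6,interpolation=cv2.INTER_CUBIC)
cv2.imwrite('pics/z8.png',r(s[175:275,215:325]))
E
cat > arc.py <<'E'
from go import *
import sys
# fixture: axis a, TCP offset from knob taken at lever angle l0 (current)
l0,n=float(sys.argv[1]),[float(v) for v in sys.argv[2:]]
a=np.array([586.2,-150.2]);f=np.radians(180-3.9)
K=lambda l:a+80*np.array([np.cos(f+l),np.sin(f+l)])
s=read_state();R=Ro.from_quat(s['ee_rot']).as_matrix();p=s['position']
v=p[:2]-a;print('radius',np.linalg.norm(v),'lever from TCP',(np.arctan2(v[1],v[0])-f+np.pi)%(2*np.pi)-np.pi,p.round(1),s['contact_force'].round(1),s['gripper_width'],s['clock'])
for l in n:
    t=K(l); d=R.T@np.array([t[0]-p[0],t[1]-p[1],0]); print(l,t.round(1),(d/1000).round(4))
E
python3 arc.py 0 0 .2 .4 .6 .8 1 1.2 1.4 1.6 1.7
```

```text
radius 78.94335552588264 lever from TCP 0.0072739402839729905 [ 507.4 -145.4   69.7] [-1.3 -5.1  5. ] 18.6514754862218 12.25
0.0 [ 506.4 -144.8] [-0.0011 -0.0006 -0.    ]
0.2 [ 506.9 -160.7] [0.0005 0.0153 0.    ]
0.4 [ 510.6 -176.3] [0.0051 0.0306 0.0001]
0.6 [ 517.3 -190.8] [0.0128 0.0446 0.0002]
0.8 [ 526.7 -203.7] [0.023  0.0569 0.0003]
1.0 [ 538.5 -214.4] [0.0355 0.0669 0.0005]
1.2 [ 552.2 -222.6] [0.0497 0.0742 0.0007]
1.4 [ 567.3 -227.9] [0.0651 0.0785 0.0009]
1.6 [ 583.1 -230.1] [0.081  0.0797 0.0011]
1.7 [ 591.1 -230.1] [0.089  0.0791 0.0012]
```

View pics/z8.png

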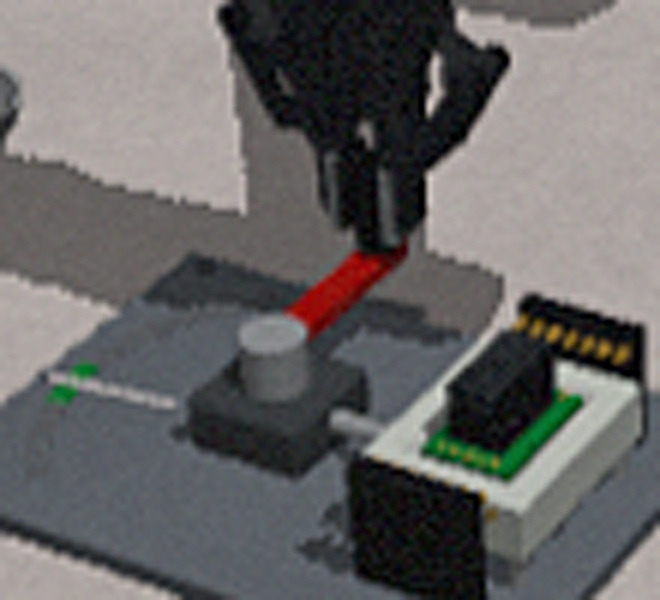

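The knob is gripped at 18.5 mm, which matches 20 mm given the opening reading about 1.5 mm low. Next is the sweep along the arc.

>>> {"op": "send_rows", "data": {"translation": [[0.0005,0.008,0],[0.0015,0.016,0],[0.003,0.0235,0],[0.0058,0.031,0],[0.009,0.038,0],[0.0133,0.045,0],[0.018,0.0513,0],[0.0235,0.0573,0],[0.0295,0.0625,0],[0.036,0.0673,0],[0.0428,0.0713,0],[0.05,0.0745,0]], "yaw": [0,0,0,0,0,0,0,0,0,0,0,0], "fingers": [255,255,255,255,255,255,255,255,255,255,255,255]}}

```text
clock: 13.45
position: [552.0, -222.9, 69.7]
ee_rot: [0.999, -0.033, 0.005, -0.0]
contact_force: [-0.1, 5.6, -0.3]
gripper_width: 18.5
```

```bash
python3 arc.py 0 1.2 1.3 1.4 1.5 1.6 1.7 1.75
```

```text
radius 80.31092266103586 lever from TCP 1.1993459544256906 [ 552.  -222.9   69.7] [-0.1  5.6 -0.3] 18.509937396284474 13.45
1.2 [ 552.2 -222.6] [ 0.0002 -0.0003  0.    ]
1.3 [ 559.6 -225.7] [0.0077 0.0023 0.0001]
1.4 [ 567.3 -227.9] [0.0155 0.004  0.0002]
1.5 [ 575.1 -229.4] [0.0235 0.005  0.0002]
1.6 [ 583.1 -230.1] [0.0315 0.0052 0.0003]
1.7 [ 591.1 -230.1] [0.0394 0.0046 0.0004]
1.75 [ 595.1 -229.7] [0.0434 0.004  0.0005]
```

>>> {"op": "send_rows", "data": {"translation": [[0.008,0.0023,0],[0.0155,0.004,0],[0.0235,0.005,0],[0.0315,0.0052,0],[0.0395,0.0046,0],[0.0395,0.0046,0],[0.0395,0.0046,0],[0.0395,0.0046,0],[0.0395,0.0046,0]], "yaw": [0,0,0,0,0,0,0,0,0], "fingers": [255,255,255,255,255,255,255,255,255]}}

```text
clock: 14.35
position: [590.6, -230.6, 69.8]
ee_rot: [0.999, -0.033, 0.005, 0.0]
contact_force: [-1.6, -4.2, -3.6]
gripper_width: 18.9
```

```bash
python3 arc.py 0 1.7; python3 - <<'E'
from h import *
s=get_image('scene');t=get_image('top')
cv2.imwrite('pics/s9f.png',s);cv2.imwrite('pics/t9f.png',t)
r=lambda a:cv2.resize(a,None,fx=5,fy=5,interpolation=cv2.INTER_CUBIC)
cv2.imwrite('pics/z9.png',np.hstack([r(s[180:290,200:280]),r(t[170:280,365:445])]))
E
```

```text
radius 80.53924138340933 lever from TCP 1.6931936513580883 [ 590.6 -230.6   69.8] [-1.6 -4.2 -3.6] 18.87923165911572 14.35
1.7 [ 591.1 -230.1] [ 0.0005 -0.0006  0.    ]
```

View pics/z9.png

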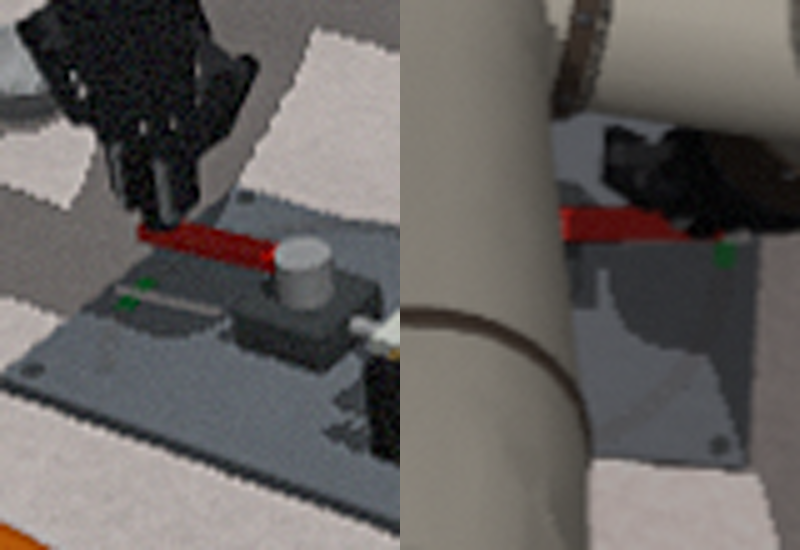

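```bash
python3 - <<'E'
from h import *
def line(n,x0,y0,x1,y1):
    im=cv2.imread(f'pics/{n[0]}9f.png');h=cv2.cvtColor(im,cv2.COLOR_BGR2HSV)
    m=(((h[...,0]<8)|(h[...,0]>172))&(h[...,1]>150)&(im[...,2]>80)).astype(np.uint8)
    z=np.zeros_like(m);z[y0:y1,x0:x1]=m[y0:y1,x0:x1];return z
for n,b in(('top',(395,200,435,230)),('scene',(220,215,262,245))):
    m=line(n,*b);ys,xs=np.nonzero(m);print(n,len(xs),xs.min(),xs.max())
    # lower-edge and upper-edge points per column
    lo=[];hi=[]
    for x in range(xs.min()+2,xs.max()-1):
        c=ys[xs==x]
        if len(c): lo.append((x,c.max()+.5)); hi.append((x,c.min()-.5))
    for nm,P in(('lower',lo),('upper',hi)):
        for z in (60,) :
            W=np.array([plane(n,q,z)[:2] for q in P],np.float32)
            vx,vy,cx,cy=cv2.fitLine(W,cv2.DIST_HUBER,0,.01,.01).ravel()
            a=np.degrees(np.arctan2(vy,vx)); a=a if a<0 else a-180
            d=(586.2-cx)*vy-(-150.2-cy)*vx
            print(n,nm,'dir',round(a,1),'lever rad',round(np.radians(a+360-176.1),3),'axis dist',round(float(d),1),'res',np.abs((W-[cx,cy])@[-vy,vx]).max().round(1))
E
```

```text
top 91 397 417
top lower dir -88.1 lever rad 1.671 axis dist -6.2 res 2.4
top upper dir -88.1 lever rad 1.672 axis dist 5.8 res 2.4
scene 108 228 254
scene lower dir -88.8 lever rad 1.66 axis dist 17.6 res 5.7
scene upper dir -74.3 lever rad 1.912 axis dist -12.5 res 6.2
```

The image line fit gives a lever angle of about 1.67, and the TCP gives 1.69. I'll nudge it forward by about 1.5 mm.

>>> {"op": "send_rows", "data": {"translation": [[0.002,-0.0005,0],[0.002,-0.0005,0],[0.002,-0.0005,0],[0.002,-0.0005,0],[0.002,-0.0005,0],[0.002,-0.0005,0],[0.002,-0.0005,0],[0.002,-0.0005,0]], "yaw": [0,0,0,0,0,0,0,0], "fingers": [255,255,255,255,255,255,255,255]}}

```text
clock: 15.25
position: [592.5, -230.5, 69.8]
ee_rot: [0.999, -0.033, 0.005, 0.0]
contact_force: [-1.4, -5.4, -1.3]
gripper_width: 18.5
```

```bash
python3 arc.py 0 1.7; python3 - <<'E'
from h import *
s=get_image('scene');t=get_image('top')
cv2.imwrite('pics/s9f.png',s);cv2.imwrite('pics/t9f.png',t)
h=cv2.cvtColor(t,cv2.COLOR_BGR2HSV)
m=(((h[...,0]<8)|(h[...,0]>172))&(h[...,1]>150)&(t[...,2]>80)).astype(np.uint8)
ys,xs=np.nonzero(m[200:230,395:435]);P=np.array([plane('top',q,60)[:2] for q in zip(xs+395.,ys+200.)],np.float32)
q=P.mean(0)-[586.2,-150.2];print('lever by red centroid from axis',np.arctan2(q[1],q[0])+2*np.pi-np.radians(176.1))
r=lambda a,k:cv2.resize(a,None,fx=k,fy=k,interpolation=cv2.INTER_CUBIC)
cv2.imwrite('pics/z10.png',r(s[180:300,200:350],5))
E
```

```text
radius 80.57501483313332 lever from TCP 1.7173612887526808 [ 592.5 -230.5   69.8] [-1.4 -5.4 -1.3] 18.491298715450107 15.25
1.7 [ 591.1 -230.1] [-0.0015 -0.0004 -0.    ]
lever by red centroid from axis 1.6902537433610645
```

View pics/z10.png

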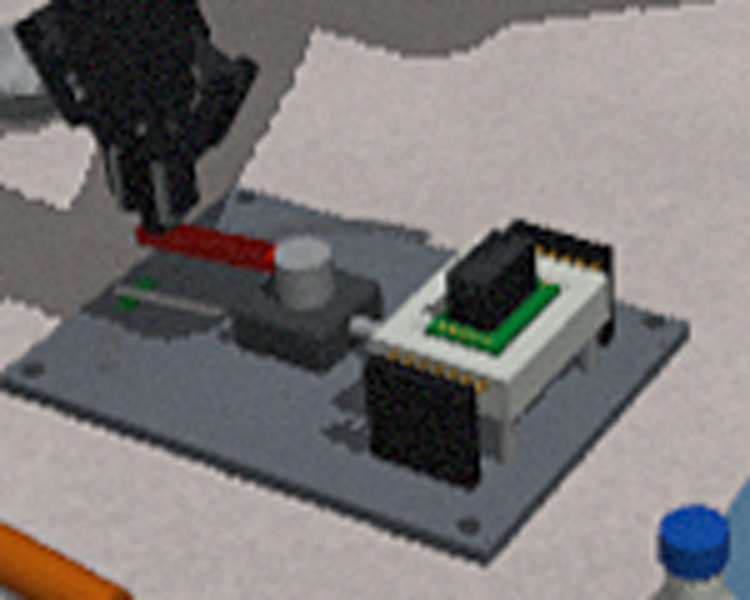

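The nest is raised with the module flush in it. The lever lies over the mark, at 1.69 by image and 1.70–1.72 by TCP, and it is held. Handing in.

```bash
python3 -c "
from bench import *
print(job_done())"
```

```text
the job is handed in; nothing more can be done
None
```

The green module is seated flush in the white nest and let go. The cam lever was held over the white mark when I handed the job in at about 15.4 s.

- **Module:** I took it from the mat, pressed it into the recess with about 14 N while gripping it, then released it. A second press on the heatsink with the fingers shut made contact at z = 82.0 mm with 15.8 N, which is the height expected for a flush module. In the last picture it still looks flush.
- **Lever:** I gripped the knob and swung it along its arc. My checks of the final angle differ slightly: 1.69 rad from the red arm in the picture and 1.72 rad from the tool position (about 1.70 allowing for the knob sitting about 1 mm off the grip centre). The nest is visibly raised.
- **Failed check:** A line fit to the lever in the scene view was too coarse to use. It gave 1.66 and 1.91 rad for the two edges.
- **First grasp:** The arm ended about 4 mm higher and 3 mm further along the heatsink than commanded. I measured the offset and corrected for it before inserting.
- **Bystanders:** I commanded no moves near them and saw no contact, but I did not measure their positions afterwards.

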